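# Press a stack of round box bottoms

### The arm

A 6-joint arm with a two-finger parallel gripper is mounted at the origin on the work surface. World frame = base frame: x ahead of the robot, y to its left, z up, the work surface at z = 0. Lengths are in m, angles in degrees, forces in N, time in s.
With the tool pointing down it reaches from about 0.35 to 0.875 m from the base axis. Payload 15.5 kg.
Tool frame: the origin (TCP) lies on the mounting face of the last link; the fingertips stand robot.tip_extent ahead of it and the grasp point (between the pads) lies 155 mm ahead of it (robot.tip_extent is the distance from the TCP to the fingertips, in m); z points along the fingers, y is the line along which they close (so a half turn about z gives the same grasp; the last joint's range is limited). The gripper opens to 85 mm and grips with 20 to 120 N. Pads are 22 mm wide; open, the fingers measure 114 mm over their backs; the gripper's body (76 mm by 85 mm) begins 54 mm behind the grasp point. The pads swing forward as they close: fully open they stand 13 mm farther back than shut.
Start: joints at [59.96, 28.281, 77.091, -0, 74.628, -5.472], TCP at [0.26, 0.568, 0.405] pointing down, gripper open.
Joint ranges: [-166.48, 166.48], [-47.26, 123.95], [12.59, 153.08], [-70.14, 250.14], [6.76, 159.57], [-176.63, 176.63]. Speed limits (degrees/s): [108.29, 108.29, 147.25, 172.46, 172.46, 172.46].

### API

Orientations are given as a 3x3 rotation matrix whose columns are the frame's x, y, z axes.
In Python, from plant import robot gives the robot as it stands. The module is installed in compiled form; this text tells all that it offers.
- The arm moves only by the shell command python3 -m jog 'ROWS' [OPENING]. ROWS is text: rows parted by semicolons, each of 4 numbers parted by spaces: the shift along the tool's x, y, z in units of 30 mm (1.0 is 30 mm), then the turn about the tool's z in units of 4 degrees (1.0 is 4 degrees). In form: tx ty tz spin; .... A call has 1 to 12 rows; each row shifts and turns the commanded pose from where the row before left it, along the tool's axes as they then stand; what a row does not reach is not made up. A row lasts 1/12 s, in which the tool goes at most 41.7 mm and 7.16 degrees, less where a joint would pass 70% of its speed; a pose out of reach is approached as far as the arm can. A call with a number of a shift or a turn outside -1 to 1 is refused whole. A call with a gripper value outside its range is refused whole. OPENING is the finger opening in mm, from 0 to 85.4, set as the call begins (- or left out, the last holds). The fingers move at their own pace and stop on an object; the grip force is fixed at half the most. Time passes only in rows, so rows that do not move let the fingers close. It gives the time, the measured TCP pose, the force, the opening and the grip force at its end, in the units of the state.
- robot.get_obs(): the state, without advancing time (a new reading comes with each control period).
- robot.grab_frame(name): name is "scene" or "top"; returns a dict with "image" (384x512x3 uint8, red, green, blue), "mtx" (3x3 intrinsics, pixels), "dist_coeffs" ([k1, k2, p1, p2, k3] as OpenCV has them; the pictures are not rectified), "T" (4x4, takes a point from camera to world coordinates). Camera axes: x right, y down, z forward; pixel columns grow to the right and rows downward; lengths in m; the calibration is good to about 2 mm. A picture is of the moment at which its call begins. There is no depth.
- robot.close_job(): hands the job in; it is judged then, once.
The state is a dict: "t": time; "qpos": joint angles; "joint_velocities": joint speeds; "joint_torque": joint torques, N m; "tcp_pos": TCP position; "ee_rot": TCP orientation; "wrist_force": force on the tool from outside, world axes, zero at the start; "ft_torque": the same for the moment, N m; "gripper_width": finger opening in m; "gripper_force": force on a finger pad.
Only numpy, scipy, OpenCV 4.12 (cv2) and the standard library are available. Lean on these libraries where they do the work, as an engineer would, in place of code of your own. Each camera call takes 0.05 s, during which the arm holds its last target. There are 200 camera calls.

### The job

The lilac box bottoms have just been glued. Pick up the press platen with the green sleeve and, keeping it upright, lower it over the rod of the stand that holds the lilac discs until it rests flat on them; do not drop it down the rod, and let go once it is fully down. Leave the red-handled hand weight where it stands.

Things in the scene. Friction and masses are not known exactly. Their poses are not given: they have to be found in the camera images.
- platen: drilled press platen, 0.3 to 0.55 kg, loose on the table: aluminium disc 90 mm across, 14 mm thick, with an upright rigid green tube (sleeve) of 46 mm outer diameter in its middle, its top 95 mm above the underside. A 32 mm bore runs through sleeve and disc. Grip the sleeve's outside, in its upper part. Origin: centre of the underside, on the bore's axis; z up; yaw is immaterial.
- stand: stand with the lilac discs, fixed: dark round steel base 110 mm across, 12 mm high; on it lilac and grey discs, 88 mm across, their top 30 mm above the table; a vertical steel rod, 12 mm diameter, up through their middle, its tip 135 mm above the table. Origin: centre of the base's underside, on the rod's axis; z up. A seated platen's underside is 30 mm above it.
- other_stand: second stand, fixed, of the same shape and sizes, but with ochre-yellow and grey discs: not to be used. Its rod also rises to 135 mm above the table. Origin as for the first stand.
- weight: undrilled hand weight shaped much like the platen, loose, to be left alone: aluminium disc 90 mm across, solid red handle of 46 mm diameter with a domed top, 95 mm high overall. Origin: centre of its underside; z up.

How it is judged:
By the outcome, as a careful person would: the job done as asked, in the order asked, and still so for the second after the job is handed in, with the robot touching nothing.
It also fails if it takes over 48 s, if anything falls off the work surface, if the arm or the gripper's body presses on something with over 40 N, if the wrist force passes 120 N, or if a joint passes its speed limit or range.

## Working session

There is one attempt and no reset: what is moved stays moved. The work goes in short steps, Python scripts to look and compute and a shell command to move; the robot and the scene stay as the last step left them, time stands still between calls to the robot, and variables do not carry over. Pictures are saved under pics/ and viewed, at most 10 in all, crops included, and the job is handed in when it is done.

```bash
mkdir -p pics; python3 - <<'E'
from plant import robot
import cv2
for n in("scene","top"):
    f=robot.grab_frame(n); cv2.imwrite(f"pics/{n}0.png",f["image"][:,:,::-1]); print(n,f["mtx"].round(1).tolist(),f["dist_coeffs"],f["T"].round(3).tolist())
o=robot.get_obs(); print(o["t"],o["tcp_pos"],o["ee_rot"],o["gripper_width"],robot.tip_extent)
E
```

```text
scene [[392.3, 0.0, 250.7], [0.0, 392.3, 189.2], [0.0, 0.0, 1.0]] [0.02014489 0.         0.         0.         0.        ] [[0.61, 0.618, -0.496, 0.949], [0.792, -0.461, 0.399, -0.324], [0.018, -0.637, -0.771, 0.71], [0.0, 0.0, 0.0, 1.0]]
top [[480.8, 0.0, 259.9], [0.0, 480.8, 193.1], [0.0, 0.0, 1.0]] [-0.09949508  0.          0.          0.          0.        ] [[-0.015, -0.996, 0.085, 0.4], [-1.0, 0.016, 0.01, 0.016], [-0.011, -0.085, -0.996, 1.28], [0.0, 0.0, 0.0, 1.0]]
0.1 [0.25977653 0.56831012 0.40414653] [[-9.09467343e-01  4.15774987e-01 -5.58040143e-04]
 [ 4.15775344e-01  9.09466873e-01 -9.32678639e-04]
 [ 1.19734575e-04 -1.08026010e-03 -9.99999409e-01]] 0.08579153668132238 0.1734
```

View pics/scene0.png

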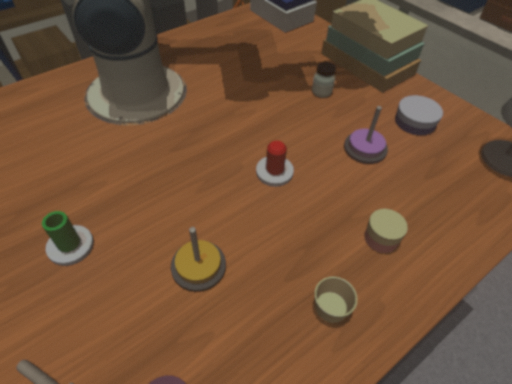

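View pics/top0.png

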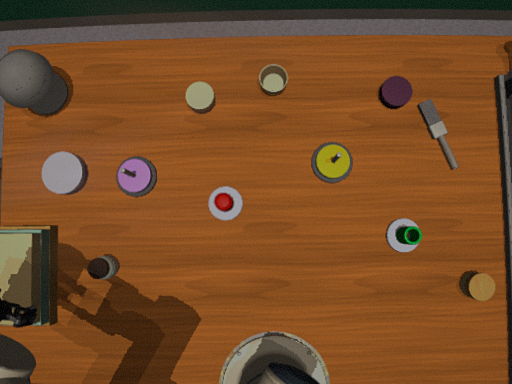

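The scene and top views show the green-sleeved platen at scene (60,218–245) / top (403–412,235). The lilac stand is at scene (367,146) / top (135,176), the red weight at top (225,203), and the ochre stand at top (332,161).

```bash
cat > h.py <<'E'
import numpy as np, cv2
from plant import robot
def ray(f,p,z):
    u=cv2.undistortPoints(np.array([[p]],float),f["mtx"],np.array(f["dist_coeffs"]))[0,0]
    T=np.array(f["T"]); d=T[:3,:3]@[u[0],u[1],1]; return T[:3,3]+d*(z-T[2,3])/d[2]
def proj(f,P):
    T=np.linalg.inv(np.array(f["T"])); P=np.atleast_2d(P)
    return cv2.projectPoints(P.astype(float),cv2.Rodrigues(T[:3,:3])[0],T[:3,3],f["mtx"],np.array(f["dist_coeffs"]))[0][:,0]
def mask(f,box,lo,hi):
    h=cv2.inRange(cv2.cvtColor(f["image"],cv2.COLOR_RGB2HSV),lo,hi)
    m=np.zeros_like(h); x0,y0,x1,y1=box; m[y0:y1,x0:x1]=h[y0:y1,x0:x1]; return m
def ell(m):
    c=max(cv2.findContours(m,cv2.RETR_EXTERNAL,cv2.CHAIN_APPROX_NONE)[0],key=cv2.contourArea)
    return cv2.fitEllipse(cv2.convexHull(c))
E
python3 - <<'E'
from h import *
for n,lb,gb,wb in (("top",(110,150,165,205),(380,210,430,260),(380,210,430,260)),("scene",(335,120,395,165),(40,205,85,260),(40,205,100,270))):
    f=robot.grab_frame(n)
    e=ell(mask(f,lb,(125,50,80),(160,255,255))); print(n,"lilac",e,ray(f,e[0],.03).round(4))
    m=mask(f,wb,(0,0,140),(180,60,255)); e=ell(m); print("disc",e,ray(f,e[0],.014).round(4))
    g=mask(f,gb,(45,100,30),(85,255,255)); print("green bbox",cv2.boundingRect(g))
    v=cv2.resize(f["image"][gb[1]-10:gb[3]+10,gb[0]-10:gb[2]+20],None,fx=5,fy=5)
    cv2.imwrite(f"pics/g_{n}.png",v[:,:,::-1]); print(gb[0]-10,gb[1]-10)
E
python3 -c "
import cv2,numpy as np
a=cv2.imread('pics/g_top.png');b=cv2.imread('pics/g_scene.png');h=max(a.shape[0],b.shape[0])
p=lambda i:cv2.copyMakeBorder(i,0,h-i.shape[0],0,0,0)
c=np.hstack([p(a),p(b)]);print(a.shape,c.shape);cv2.imwrite('pics/g.png',c)"
```

```text
top lilac ((133.67457580566406, 175.10513305664062), (32.86709213256836, 33.996337890625), 35.9771842956543) [0.5604 0.3611 0.03  ]
disc ((403.6092224121094, 234.92269897460938), (32.32683563232422, 33.452980041503906), 171.97906494140625) [ 0.3918 -0.3496  0.014 ]
green bbox (396, 227, 26, 18)
370 200
scene lilac ((367.3256530761719, 141.34982299804688), (23.751827239990234, 36.155826568603516), 104.06822204589844) [0.5627 0.3584 0.03  ]
disc ((68.01593017578125, 243.35079956054688), (32.95368194580078, 47.704742431640625), 63.49066925048828) [ 0.3914 -0.3492  0.014 ]
green bbox (42, 212, 28, 39)
30 195
(350, 400, 3) (375, 775, 3)
```

View pics/g.png

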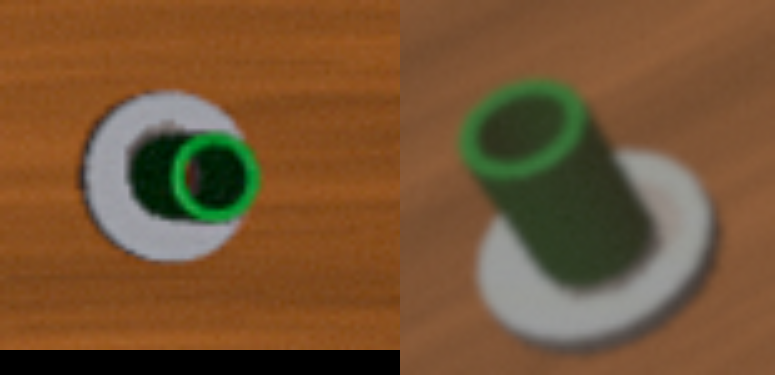

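Both views agree: the platen is at (0.391, −0.349) and the lilac stand at (0.561, 0.360), and the sizes are consistent. I'm moving over the platen by an arc outside the minimum reach.

```bash
python3 -m jog '-.96 -.84 0 0;-.96 -.84 0 0;-.96 -.84 0 0;-.96 -.84 0 0;-.96 -.84 0 0;-.96 -.84 0 0;-.96 -.84 0 0;-.96 -.84 0 0;-.96 -.84 0 0;-.96 -.84 0 0;-.96 -.84 0 0;-.96 -.84 0 0' 85
python3 -m jog '-.29 -.88 0 0;-.29 -.88 0 0;-.29 -.88 0 0;-.29 -.88 0 0;-.29 -.88 0 0;-.29 -.88 0 0;-.29 -.88 0 0;-.29 -.88 0 0;-.29 -.88 0 0;-.29 -.88 0 0;-.29 -.88 0 0;-.29 -.88 0 0'
```

```text
t: 1.2
tcp_pos: [0.4488, 0.1479, 0.4048]
ee_rot: [[-0.91, 0.416, 0.0], [0.416, 0.91, 0.0], [-0.0, 0.0, -1.0]]
wrist_force: [-0.0, 1.4, 0.1]
gripper_width: 0.0851
gripper_force: 0.0
t: 2.2
tcp_pos: [0.4112, -0.1832, 0.4047]
ee_rot: [[-0.909, 0.416, 0.0], [0.416, 0.909, -0.0], [-0.0, -0.0, -1.0]]
wrist_force: [1.0, -0.1, -0.3]
gripper_width: 0.0853
gripper_force: 0.0
```

```bash
python3 -m jog '-.285 -.885 0 0;-.285 -.885 0 0;-.285 -.885 0 0;-.285 -.885 0 0;-.285 -.885 0 0;-.285 -.885 0 0;0 0 1 0;0 0 1 0;0 0 0 0;0 0 0 0'
python3 - <<'E'
from h import *
f=robot.grab_frame("scene");a=f["image"][170:290,0:150]
g=robot.grab_frame("top");b=g["image"][180:300,340:490]
cv2.imwrite("pics/a1.png",cv2.resize(np.hstack([a,b]),(800,320))[:,:,::-1])
E
```

```text
t: 3.03
tcp_pos: [0.3918, -0.3477, 0.3441]
ee_rot: [[-0.909, 0.416, -0.002], [0.416, 0.909, 0.002], [0.003, 0.001, -1.0]]
wrist_force: [-0.2, -0.4, 1.5]
gripper_width: 0.085
gripper_force: 0.0
```

View pics/a1.png

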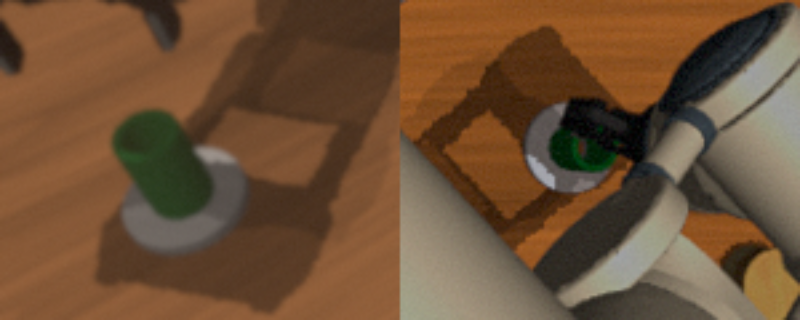

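The fingers stand above the sleeve, which is at scene crop (150,130) and undisturbed, and they straddle it as planned. Next I descend to TCP z 0.225 and close.

```bash
python3 -m jog '0 -.05 .8 0;0 0 .8 0;0 0 .8 0;0 0 .8 0;0 0 .5 0;0 0 .27 0;0 0 0 0;0 0 0 0'
python3 -m jog '0 0 0 0;0 0 0 0;0 0 0 0;0 0 0 0;0 0 0 0;0 0 0 0;0 0 0 0;0 0 0 0;0 0 0 0;0 0 0 0' 30
```

```text
t: 3.8
tcp_pos: [0.392, -0.3497, 0.2267]
ee_rot: [[-0.91, 0.416, 0.001], [0.416, 0.91, -0.001], [-0.001, -0.001, -1.0]]
wrist_force: [1.0, -0.0, 0.2]
gripper_width: 0.0847
gripper_force: 0.0
t: 4.63
tcp_pos: [0.3917, -0.3495, 0.2266]
ee_rot: [[-0.91, 0.416, 0.001], [0.416, 0.91, -0.001], [-0.001, -0.001, -1.0]]
wrist_force: [-0.6, 3.2, 14.0]
gripper_width: 0.0449
gripper_force: 59.1
```

Gripped at 45 mm. Lifting.

```bash
python3 -m jog '0 0 -.3 0;0 0 -.6 0;0 0 -.8 0;0 0 -.8 0;0 0 -.8 0;0 0 -.8 0;0 0 -.8 0;0 0 -.6 0;0 0 -.5 0;0 0 0 0;0 0 0 0'
python3 - <<'E'
from h import *
f=robot.grab_frame("scene");cv2.imwrite("pics/a2.png",f["image"][:,:,::-1])
E
```

```text
t: 5.55
tcp_pos: [0.3913, -0.3492, 0.406]
ee_rot: [[-0.909, 0.416, 0.001], [0.416, 0.909, -0.001], [-0.001, -0.0, -1.0]]
wrist_force: [0.1, 0.1, -4.5]
gripper_width: 0.045
gripper_force: 62.5
```

View pics/a2.png

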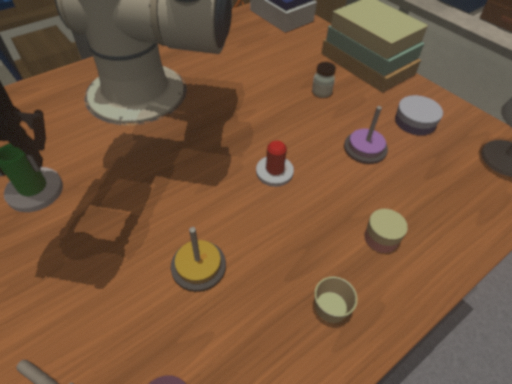

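The platen hangs upright in the gripper at (30,180), and nothing else moved. I carry it straight to the lilac stand; its underside is about 0.18 m up, above the rod tips.

```bash
python3 -m jog '.06 .3 0 0;.12 .6 0 0;.167 .85 0 0;.167 .85 0 0;.167 .85 0 0;.167 .85 0 0;.167 .85 0 0;.167 .85 0 0;.167 .85 0 0;.167 .85 0 0;.167 .85 0 0;.167 .85 0 0'
python3 -m jog '.167 .85 0 0;.167 .85 0 0;.167 .85 0 0;.167 .85 0 0;.167 .85 0 0;.167 .85 0 0;.167 .85 0 0;.167 .85 0 0;.167 .85 0 0;.167 .85 0 0;.167 .85 0 0;.167 .85 0 0'
python3 -m jog '.167 .85 0 0;.167 .85 0 0;.167 .85 0 0;.167 .85 0 0;.1 .5 0 0;.07 .34 0 0;0 0 0 0;0 0 0 0;0 0 0 0'
python3 - <<'E'
from h import *
f=robot.grab_frame("scene");a=f["image"][40:190,300:450]
g=robot.grab_frame("top");b=g["image"][100:250,60:210]
cv2.imwrite("pics/a3.png",cv2.resize(np.hstack([a,b]),(800,400),interpolation=cv2.INTER_CUBIC)[:,:,::-1])
for n,q in(("s",f),("t",g)): print(n,proj(q,[[.561,.360,.03],[.561,.36,.135]]).round(1).tolist())
print(robot.get_obs()["ft_torque"])
E
```

```text
t: 6.6
tcp_pos: [0.4578, -0.068, 0.4045]
ee_rot: [[-0.909, 0.416, -0.002], [0.416, 0.909, 0.001], [0.002, -0.0, -1.0]]
wrist_force: [-0.3, -0.5, -4.9]
gripper_width: 0.0451
gripper_force: 62.5
t: 7.6
tcp_pos: [0.5302, 0.2351, 0.4041]
ee_rot: [[-0.91, 0.416, -0.002], [0.416, 0.91, -0.001], [0.002, -0.002, -1.0]]
wrist_force: [0.5, 0.1, -3.7]
gripper_width: 0.0453
gripper_force: 62.5
t: 8.35
tcp_pos: [0.5605, 0.3589, 0.405]
ee_rot: [[-0.909, 0.416, -0.001], [0.416, 0.909, -0.001], [0.001, -0.001, -1.0]]
wrist_force: [0.1, -0.5, -3.9]
gripper_width: 0.045
gripper_force: 62.7
s [[367.2, 140.7], [378.6, 107.4]]
t [[134.1, 174.9], [122.5, 169.6]]
[-0.01872408  0.0267878  -0.01706618]
```

View pics/a3.png

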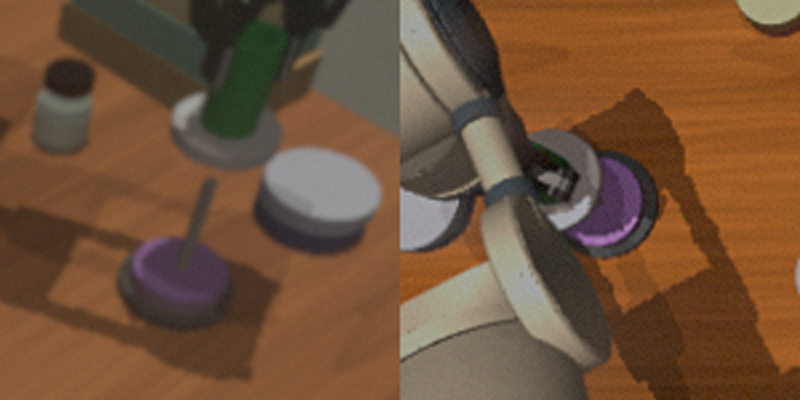

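The rod tip is seen at (378.7,107.9), predicted at (378.6,107.4). The platen disc is at about (385,88), in line above it. Lowering.

```bash
python3 -m jog '0 .03 .4 0;0 0 .4 0;0 0 .4 0;0 0 .4 0;0 0 .4 0;0 0 .4 0;0 0 .4 0;0 0 .4 0;0 0 0 0;0 0 0 0'
python3 -m jog '0 0 .3 0;0 0 .3 0;0 0 .3 0;0 0 .3 0;0 0 .2 0;0 0 .1 0;0 0 0 0;0 0 0 0'
```

```text
t: 9.28
tcp_pos: [0.5611, 0.3604, 0.3088]
ee_rot: [[-0.909, 0.416, -0.001], [0.416, 0.909, -0.001], [0.001, -0.001, -1.0]]
wrist_force: [-0.2, 1.4, -4.0]
gripper_width: 0.0454
gripper_force: 62.7
t: 9.95
tcp_pos: [0.5613, 0.3604, 0.2646]
ee_rot: [[-0.909, 0.416, -0.0], [0.416, 0.909, -0.0], [0.0, -0.0, -1.0]]
wrist_force: [0.5, -0.2, -4.7]
gripper_width: 0.0451
gripper_force: 62.8
```

```bash
python3 -m jog '0 0 .06 0;0 0 .06 0;0 0 .05 0;0 0 .03 0;0 0 0 0;0 0 0 0'
python3 -m jog '0 0 .02 0;0 0 .02 0;0 0 0 0;0 0 0 0'
```

```text
t: 10.45
tcp_pos: [0.5612, 0.3604, 0.2586]
ee_rot: [[-0.909, 0.416, -0.0], [0.416, 0.909, -0.0], [0.0, -0.0, -1.0]]
wrist_force: [0.4, 0.0, -3.6]
gripper_width: 0.0452
gripper_force: 62.8
t: 10.78
tcp_pos: [0.5612, 0.3604, 0.2574]
ee_rot: [[-0.909, 0.416, -0.0], [0.416, 0.909, -0.0], [0.0, -0.0, -1.0]]
wrist_force: [0.6, -0.1, -4.3]
gripper_width: 0.0454
gripper_force: 62.8
```

```bash
python3 -m jog '0 0 .02 0;0 0 0 0;0 0 0 0'
python3 -m jog '0 0 .015 0;0 0 0 0;0 0 0 0'
```

```text
t: 11.03
tcp_pos: [0.5612, 0.3605, 0.2569]
ee_rot: [[-0.909, 0.416, 0.0], [0.416, 0.909, 0.0], [-0.0, 0.0, -1.0]]
wrist_force: [0.7, 0.1, -2.9]
gripper_width: 0.0453
gripper_force: 62.8
t: 11.28
tcp_pos: [0.5612, 0.3605, 0.2567]
ee_rot: [[-0.909, 0.416, 0.001], [0.416, 0.909, 0.0], [-0.0, 0.0, -1.0]]
wrist_force: [-1.1, 0.4, 4.2]
gripper_width: 0.0451
gripper_force: 63.2
```

Contact: the wrist force went from −4 N to +4 N at the predicted height. A touch more, then look.

```bash
python3 -m jog '0 0 .015 0;0 0 0 0;0 0 0 0'
python3 - <<'E'
from h import *
f=robot.grab_frame("scene");a=f["image"][40:190,300:450]
g=robot.grab_frame("top");b=g["image"][100:250,60:210]
cv2.imwrite("pics/a4.png",cv2.resize(np.hstack([a,b]),(800,400),interpolation=cv2.INTER_CUBIC)[:,:,::-1])
o=robot.get_obs();print(o["wrist_force"],o["ft_torque"])
E
```

```text
t: 11.53
tcp_pos: [0.5612, 0.3606, 0.2567]
ee_rot: [[-0.91, 0.416, 0.001], [0.416, 0.91, 0.0], [-0.001, 0.001, -1.0]]
wrist_force: [-2.1, 1.2, 9.4]
gripper_width: 0.0453
gripper_force: 63.7
[-2.91652933  0.50153069 10.22737245] [-0.47703533  0.69104234 -0.10840517]
```

View pics/a4.png

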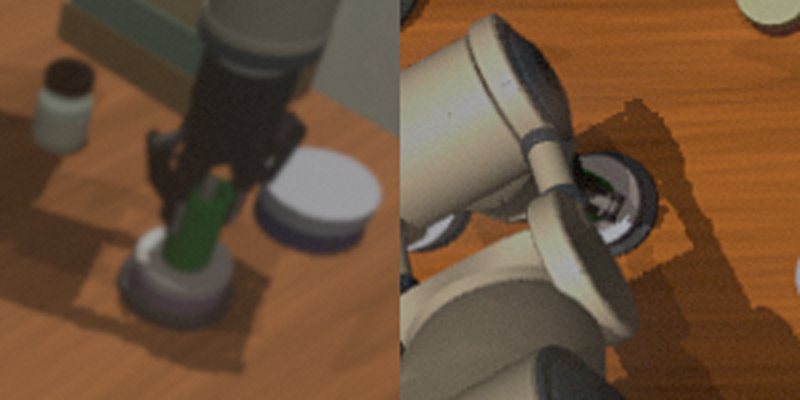

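The platen sits on the disc stack, covering the lilac, with the rod up through the sleeve. I now open and retreat straight up.

```bash
python3 -m jog '0 0 0 0;0 0 0 0;0 0 0 0;0 0 0 0;0 0 0 0;0 0 0 0;0 0 0 0;0 0 0 0;0 0 0 0' 85
python3 -m jog '0 0 -.2 0;0 0 -.4 0;0 0 -.6 0;0 0 -.8 0;0 0 -.8 0;0 0 -.8 0;0 0 -.8 0;0 0 -.6 0;0 0 0 0;0 0 0 0;0 0 0 0'
python3 - <<'E'
from h import *
f=robot.grab_frame("scene");a=f["image"]
cv2.imwrite("pics/a5.png",cv2.resize(a,(800,600),interpolation=cv2.INTER_CUBIC)[:,:,::-1])
e=ell(mask(f,(335,115,395,160),(0,0,120),(180,45,255)));print(e,proj(f,[[.561,.36,.044]]))
E
```

```text
t: 12.38
tcp_pos: [0.5612, 0.3604, 0.2559]
ee_rot: [[-0.909, 0.416, 0.0], [0.416, 0.909, -0.0], [-0.0, -0.0, -1.0]]
wrist_force: [-0.8, -0.3, 0.1]
gripper_width: 0.0852
gripper_force: 0.0
t: 13.3
tcp_pos: [0.561, 0.3603, 0.406]
ee_rot: [[-0.909, 0.416, -0.0], [0.416, 0.909, -0.0], [0.0, -0.0, -1.0]]
wrist_force: [-0.7, 0.4, -0.1]
gripper_width: 0.0847
gripper_force: 0.0
((356.3013000488281, 132.6293487548828), (9.132997512817383, 14.760503768920898), 29.18986701965332) [[368.64666625 136.59179771]]
```

View pics/a5.png

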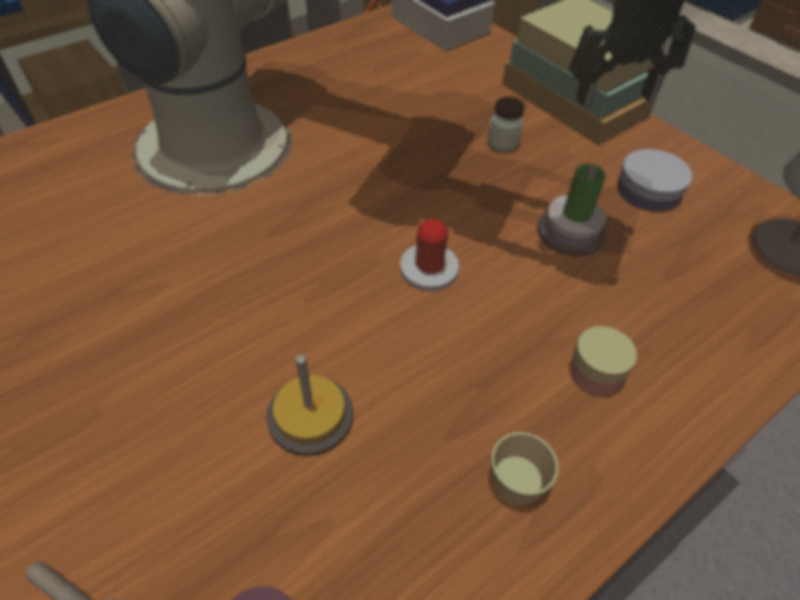

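The platen stands flat on the lilac stand at (573,222) with the rod tip in its sleeve. The weight at (430,265) is untouched, and the gripper is clear.

```bash
python3 -c "
from plant import robot
print(robot.close_job())"
```

```text
the job is handed in; nothing more can be done
None
```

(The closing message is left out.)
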